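# Load the sampler's carrier in rack order

## Robot

A 6-joint arm with a two-finger parallel gripper is mounted at the origin on a cart in front of the work surface, level with it; the furniture and walls round the work are solid. World frame = base frame: x ahead of the robot, y to its left, z up, the work surface at z = 0. Lengths are in m, angles in rad, forces in N, time in s.
With the tool pointing down it reaches from about 0.35 to 0.775 m from the base axis. Payload 7.3 kg.
Tool frame: the origin (TCP) lies between the finger pads; the fingertips stand 8 mm ahead of it and the grasp point (between the pads) lies 11 mm behind it (robot.nose_length is the distance from the TCP to the fingertips, in m); z points along the fingers, y is the line along which they close (so a half turn about z gives the same grasp; the last joint's range is limited). The gripper opens to 92 mm and grips with 3 to 60 N. Pads are 19 mm wide; open, the fingers measure 130 mm over their backs; the gripper's body (75 mm by 190 mm) begins 47 mm behind the grasp point.
Start: joints at [-1.496, 0.342, 1.524, -0, 1.275, -0.146], TCP at [0.115, -0.512, 0.235] pointing down, gripper open.
Joint ranges: [-2.53, 2.53], [-0.77, 2.02], [0.04, 2.7], [-1, 4.14], [0.28, 2.66], [-3.11, 3.11]. Speed limits (rad/s): [2.57, 2.57, 3.14, 3.14, 3.14, 3.14].

## Interface

Orientations are given as [roll, pitch, yaw] about the fixed x, y, z axes, in that order (R = Rz(yaw) Ry(pitch) Rx(roll)).
In Python, from cell import robot gives the robot as it stands. The module is installed in compiled form; this text tells all that it offers.
- The arm moves only by the shell command python3 -m jog 'ROWS' [FORCE]. ROWS is JSON, a list that holds one entry, the list of rows, each a list of 5 numbers: the gripper's target within -1 to 1 (fully open at 1, half-way at 0, shut at -1), then the shift along the tool's x, y, z in m, then the turn about the tool's z in rad. A call has 1 to 5 rows; each row is the pose to reach, as a shift and turn from the pose commanded when the call began, along the tool's axes at that moment; what a row does not reach only later rows make up. A row lasts 1/12 s, in which the tool goes at most 41.7 mm and 7.16 degrees, less where a joint would pass 70% of its speed; a pose out of reach is approached as far as the arm can. A call with a gripper value outside its range is refused whole. The fingers move at their own pace and stop on an object; FORCE is the grip in N (left out, the last holds). Time passes only in rows, so rows that repeat a pose let the fingers close. It gives the time, the measured TCP pose, the force, the opening and the grip force at its end, in the units of the state.
- robot.observe(): the state, without advancing time (a new reading comes with each control period).
- robot.read_camera(name): name is "side" or "top"; returns the picture (480x640x3 uint8, red, green, blue); there is no depth.
- robot.camera_model(name): a dict with "camera_matrix" (3x3 intrinsics, pixels), "position" and "attitude" of the camera in the world. Camera axes: x right, y down, z forward; pixel columns grow to the right and rows downward; lengths in m; the calibration is good to about 2 mm. A picture is of the moment at which its call begins. camera_model takes no time and is no camera call.
- robot.hand_in(): hands the job in; it is judged then, once.
The state is a dict: "time": time; "qpos": joint angles; "qvel": joint speeds; "joint_efforts": joint torques, N m; "tool_pos": TCP position; "tool_rot": TCP orientation; "contact_force": force on the tool from outside, world axes, zero at the start; "torque": the same for the moment, N m; "opening": finger opening in m; "grip_force": force on a finger pad.
Only numpy, scipy, OpenCV 4.12 (cv2) and the standard library are available. Lean on these libraries where they do the work, as an engineer would, in place of code of your own. Each camera call takes 0.05 s, during which the arm holds its last target. There are 200 camera calls.

## Task

Load the sampler's aluminium carrier from the white rack in the same order: the sample tubes carry no labels, so a tube's place in the row, counted from the handle end, is all that tells it from the others. The blank has already gone across into the carrier's first place, next to its handle; move the other four tubes, each into the place with the same number counted from the carrier's own handle, and leave the blank and the timer alone. Lower every tube upright to the bottom of its bore, without letting it drop, and let go of it.

Things in the scene. Friction and masses are not known exactly. Their poses are not given: they have to be found in the camera images.
- rack: White plastic rack, one row of five square places; 238 x 66 x 70 mm plus a finger loop (handle) sticking out 37 mm at one end; fixed. Origin: centre of its underside, on the worktop. y runs along the row to the handle end, z up. Places 1 to 5, counted from the handle: x = 0, y = +92, +46, 0, -46, -92 mm. Floor of the places z = 6, top plate z = 68 mm. Place 1 starts empty.
- carrier: Carrier: aluminium bar, one row of five round bores; 238 x 66 (78 at the foot) x 66 mm plus a black handle sticking out 33 mm at one end; fixed. Origin: centre of its underside, on the worktop. y runs along the row to the handle end, z up. Places 1 to 5, counted from the handle: x = 0, y = +92, +46, 0, -46, -92 mm. Bores 34 mm wide, mouth bevel 5 mm, floor z = 12, mouth z = 66 mm. Blank in place 1.
- tube_2_mid (a point): 50 ml centrifuge tube, 108 mm tall, about 60 g, at the start upright in the second place of the white rack counted from its handle end; all tubes look alike. The point is on its axis, 54 mm above its flat foot; z runs up the tube. Body 28 mm across; blue screw cap 32 mm across, 14 mm tall, its middle 47 mm above this point.
- tube_3_mid (a point): 50 ml centrifuge tube, 108 mm tall, about 60 g, at the start upright in the third place of the white rack counted from its handle end; all tubes look alike. The point is on its axis, 54 mm above its flat foot; z runs up the tube. Body 28 mm across; blue screw cap 32 mm across, 14 mm tall, its middle 47 mm above this point.
- tube_4_mid (a point): 50 ml centrifuge tube, 108 mm tall, about 60 g, at the start upright in the fourth place of the white rack counted from its handle end; all tubes look alike. The point is on its axis, 54 mm above its flat foot; z runs up the tube. Body 28 mm across; blue screw cap 32 mm across, 14 mm tall, its middle 47 mm above this point.
- tube_5_mid (a point): 50 ml centrifuge tube, 108 mm tall, about 60 g, at the start upright in the fifth place of the white rack counted from its handle end; all tubes look alike. The point is on its axis, 54 mm above its flat foot; z runs up the tube. Body 28 mm across; blue screw cap 32 mm across, 14 mm tall, its middle 47 mm above this point.
- blank_mid (a point): The blank: a fifth tube of the same kind, already standing in place 1 of the carrier, next to its handle. The point is half-way up, 54 mm above its foot. It stays there.
- timer: Bystander: a small white bench timer, 66 x 70 x 18 mm, lying loose on the worktop behind the work. Origin at the centre of its underside.

How it is judged:
At the end, for the whole second after the job is handed in: Tubes 2, 3, 4 and 5 stand in places 2, 3, 4 and 5 of the carrier, counted from its handle, and the blank in place 1: each within 8 mm of its place's axis along and across the row, its foot within 6 mm of the bore's floor, upright within 0.1 rad, released and at rest (x of tube_2_mid in the frame of carrier between -0.008 and 0.008 m and y of tube_2_mid in the frame of carrier between 0.038 and 0.054 m and z of tube_2_mid in the frame of carrier between 0.06 and 0.072 m and angle between each of tube_2_mid, tube_3_mid, tube_4_mid, tube_5_mid, blank_mid's own z axis and vertical below 0.1 rad and linear speed of each of tube_2, tube_3, tube_4, tube_5, blank below 0.02 m/s and x of tube_3_mid in the frame of carrier between -0.008 and 0.008 m and y of tube_3_mid in the frame of carrier between -0.008 and 0.008 m and z of tube_3_mid in the frame of carrier between 0.06 and 0.072 m and x of tube_4_mid in the frame of carrier between -0.008 and 0.008 m and y of tube_4_mid in the frame of carrier between -0.054 and -0.038 m and z of tube_4_mid in the frame of carrier between 0.06 and 0.072 m and x of tube_5_mid in the frame of carrier between -0.008 and 0.008 m and y of tube_5_mid in the frame of carrier between -0.1 and -0.084 m and z of tube_5_mid in the frame of carrier between 0.06 and 0.072 m and x of blank_mid in the frame of carrier between -0.008 and 0.008 m and y of blank_mid in the frame of carrier between 0.084 and 0.1 m and z of blank_mid in the frame of carrier between 0.06 and 0.072 m); the robot touches nothing.
It fails at once if a tube is tipped over (angle between any of tube_2_mid, tube_3_mid, tube_4_mid, tube_5_mid, blank_mid's own z axis and vertical above 0.7 rad).
It fails at once if a tube is let fall (moves faster than 0.8 m/s, a fall of about 30 mm, with no finger on it) ((linear speed of tube_2 above 0.8 m/s and contact force between the fingers and tube_2 below 0.02 N) or (linear speed of tube_3 above 0.8 m/s and contact force between the fingers and tube_3 below 0.02 N) or (linear speed of tube_4 above 0.8 m/s and contact force between the fingers and tube_4 below 0.02 N) or (linear speed of tube_5 above 0.8 m/s and contact force between the fingers and tube_5 below 0.02 N)).
It fails at once if the blank is lifted or pushed out of its place (distance of blank_mid from where it was at the start of the episode above 0.015 m or angle between blank_mid's own z axis and vertical above 0.25 rad).
It fails at once if the timer is pushed more than 30 mm away (distance of timer from where it was at the start of the episode above 0.03 m).
It also fails if it takes over 104 s, if anything falls off the work surface, if the arm or the gripper's body presses on something with over 40 N, if the wrist force passes 120 N, or if a joint passes its speed limit or range.

## Working session

There is one attempt and no reset: what is moved stays moved. The work goes in short steps, Python scripts to look and compute and a shell command to move; the robot and the scene stay as the last step left them, time stands still between calls to the robot, and variables do not carry over. Pictures are saved under pics/ and viewed, at most 14 in all, crops included, and the job is handed in when it is done.

```bash
mkdir -p pics; python3 - <<'E'
from cell import robot
import cv2
for n in("top","side"):
    cv2.imwrite(f"pics/{n}0.png",robot.read_camera(n)[:,:,::-1]); m=robot.camera_model(n); print(n,m)
s=robot.observe(); print(s['time'],s['tool_pos'],s['tool_rot'],s['opening'],robot.nose_length)
E
```

```text
top {'camera_matrix': array([[533.69785184,   0.        , 323.98458711],
       [  0.        , 533.69785184, 240.27404423],
       [  0.        ,   0.        ,   1.        ]]), 'position': array([ 0.38776149, -0.06529799,  1.00587742]), 'attitude': array([-2.96290591,  0.01954907, -1.59404578])}
side {'camera_matrix': array([[440.1288768 ,   0.        , 310.28946544],
       [  0.        , 440.1288768 , 240.75641504],
       [  0.        ,   0.        ,   1.        ]]), 'position': array([ 0.34224949, -0.74982059,  0.56899022]), 'attitude': array([-2.18548759,  0.01587872, -0.32522135])}
0.1 [ 0.11500168 -0.51191435  0.23412368] [-3.14031013e+00 -1.97866066e-04  2.20883236e-01] 0.09148327296064962 0.008
```

View pics/top0.png

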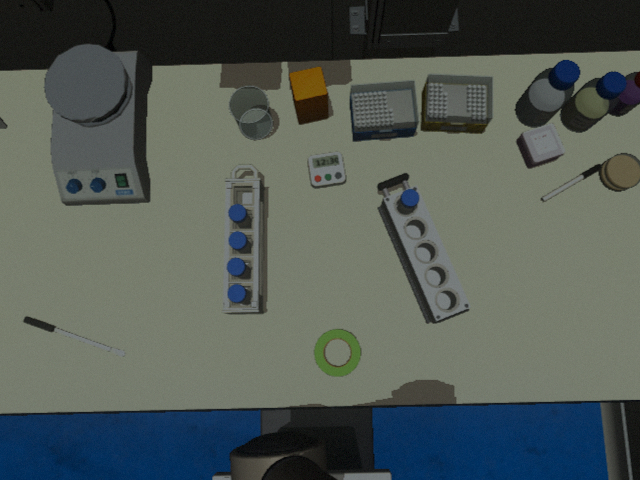

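View pics/side0.png

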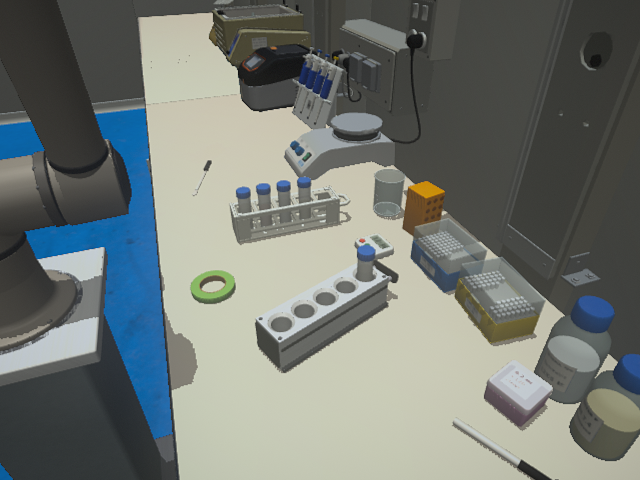

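Top view: the rack's handle is at (245,170), with caps at (237,213), (239,240), (237,267) and (237,293) for tubes 2 to 5. The carrier's handle is at (395,183), the blank at (408,200), and bores 2 to 5 at (415,229), (425,252), (435,276) and (446,299). The timer is at (327,170). The side view agrees.

```bash
cat > h.py <<'E'
from cell import robot
import cv2,numpy as np
from scipy.spatial.transform import Rotation as Ro
def cam(n):
    m=robot.camera_model(n); return m['camera_matrix'],m['position'],Ro.from_euler('xyz',m['attitude']).as_matrix()
def ray(n,uv,z):
    K,p,R=cam(n); d=R@np.linalg.inv(K)@np.r_[uv,1]; return (p+d*(z-p[2])/d[2])[:2]
def proj(n,P):
    K,p,R=cam(n); q=K@R.T@(np.asarray(P)-p); return q[:2]/q[2]
def blues(img,amin=80):
    h=cv2.cvtColor(img,cv2.COLOR_RGB2HSV); m=cv2.inRange(h,(105,120,60),(125,255,255))
    k,l,st,c=cv2.connectedComponentsWithStats(m); return [(c[i],st[i,4]) for i in range(1,k) if st[i,4]>amin]
E
python3 - <<'E'
from h import *
t=cv2.imread('pics/top0.png');s=cv2.imread('pics/side0.png')
for n,i in(("top",t),("side",s)):
    for c,a in blues(i[:,:,::-1]):
        if 150<c[0]<480 and 160<c[1]<310: print(n,c.round(1),a,ray(n,c,.107).round(4),ray(n,c,.113).round(4))
a=cv2.resize(t[165:330,370:480],None,fx=3.6,fy=3.6,interpolation=2)
b=cv2.resize(s[230:370,250:410],None,fx=2.5,fy=2.5,interpolation=2)
o=np.zeros((594,800,3),np.uint8); o[:a.shape[0],:a.shape[1]]=a; o[:b.shape[0],400:400+b.shape[1]]=b[:, :400]
cv2.imwrite('pics/z1.png',o)
g=cv2.cvtColor(t,6)
for th in(70,90,110,130,150):
  m=(g<th).astype(np.uint8);cs,_=cv2.findContours(m,cv2.RETR_LIST,cv2.CHAIN_APPROX_NONE)
  for c in cs:
    x,y,w,h=cv2.boundingRect(c)
    if 12<w<30 and 12<h<30 and 395<x<460 and 210<y<310:
        e=cv2.fitEllipse(c);print(th,np.round(e[0],1),np.round(e[1],1),ray('top',e[0],.066).round(4))
E
```

```text
top [409.7 197.3] 241 [ 0.6221 -0.2016] [ 0.6205 -0.2007]
top [237.  212.3] 231 [0.6038 0.0982] [0.6024 0.0971]
top [237.2 239.9] 237 [0.5551 0.0974] [0.554  0.0964]
top [235.8 266.3] 248 [0.5096 0.0997] [0.5088 0.0986]
top [236.3 293. ] 253 [0.4642 0.0985] [0.4637 0.0974]
side [154.2 284.3] 1108 [ 0.2692 -0.1568] [ 0.2702 -0.1645]
side [365.7 250.1] 138 [ 0.6272 -0.1876] [ 0.6235 -0.1949]
70 [445.7 300.1] [17.5 18.2] [ 0.446  -0.2609]
70 [435.7 275.6] [17.  17.5] [ 0.4894 -0.2461]
70 [425.5 251.9] [16.8 17.3] [ 0.5322 -0.2306]
70 [416.  227.3] [14.4 16.6] [ 0.5771 -0.2162]
90 [447.3 299.6] [17.2 18.1] [ 0.4469 -0.2639]
90 [436.5 275.3] [17.2 17.9] [ 0.49   -0.2476]
90 [427.1 250.5] [14.5 17.7] [ 0.5346 -0.2337]
90 [416.5 226.8] [14.4 18.3] [ 0.578  -0.2172]
110 [447.1 300. ] [21.9 23.6] [ 0.4463 -0.2634]
110 [432.7 277.2] [12.8 17.5] [ 0.4867 -0.2407]
110 [436.5 275.6] [22.9 23.6] [ 0.4894 -0.2475]
110 [422.5 254. ] [12.2 17.9] [ 0.5285 -0.2252]
110 [425.8 251.7] [22.8 23.4] [ 0.5325 -0.2313]
110 [412.7 231.3] [11.6 16.8] [ 0.5699 -0.21  ]
110 [415.5 228.3] [21.7 23.8] [ 0.5753 -0.2152]
```

View pics/z1.png

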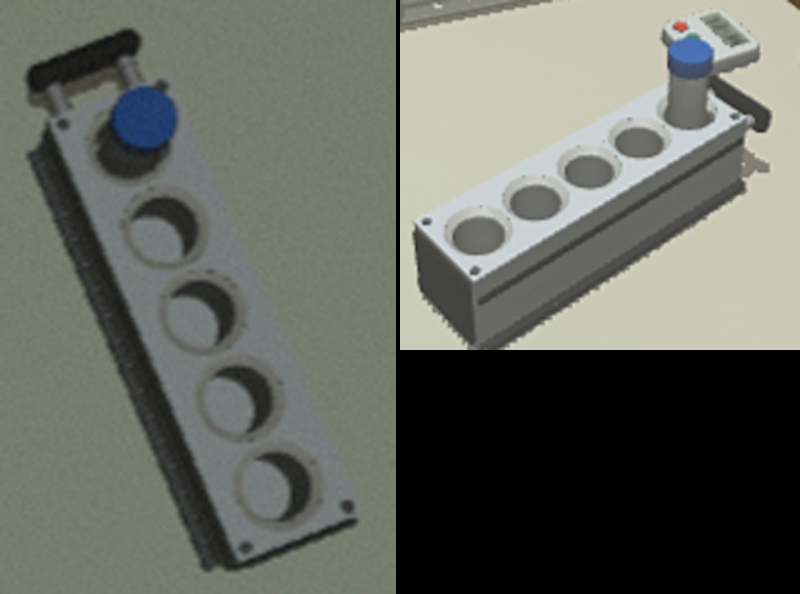

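Rims fit well: the carrier's y axis points about 20.5° off world +x, and bores 2 to 5 are at (.575,-.215), (.532,-.231), (.489,-.2475) and (.446,-.2634). The rack row runs almost exactly along +x. I'll start moving to tube 2.

```bash
cat > d.py <<'E'
import sys
from h import *
# tool-frame shift and turn from the measured pose to x y z yaw; also prints to carrier place if 'cN'
s=robot.observe(); R=Ro.from_euler('xyz',s['tool_rot']); a=sys.argv[1:]
yaw=float(a[3]); t=np.array(a[:3],float)
print('t',round(s['time'],2),'pos',np.round(s['tool_pos'],4),'rot',np.round(s['tool_rot'],3),'open',round(s['opening'],4),'grip',s['grip_force'],'F',np.round(s['contact_force'],1))
print('delta',np.round(R.inv().apply(t-s['tool_pos']),4),'turn',round(-((yaw-s['tool_rot'][2]+np.pi)%(2*np.pi)-np.pi),3))
E
python3 -m jog '[[[1,0.025,-0.02,0,0],[1,0.05,-0.04,0,0],[1,0.075,-0.06,0,0],[1,0.1,-0.08,0,0],[1,0.125,-0.1,0,0]]]' 20
python3 -m jog '[[[1,0.03,-0.024,0,0],[1,0.06,-0.048,0,0],[1,0.09,-0.072,0,0],[1,0.12,-0.096,0,0],[1,0.15,-0.12,0,0]]]'
python3 d.py .603 .0977 .2 0
```

```text
time: 0.52
tool_pos: [0.2156, -0.3859, 0.2344]
tool_rot: [-3.141, 0.0, 0.22]
contact_force: [0.4, -1.0, 0.9]
opening: 0.0919
grip_force: 0.0
time: 0.93
tool_pos: [0.3358, -0.2356, 0.2346]
tool_rot: [-3.142, 0.0, 0.22]
contact_force: [0.6, -1.3, 0.0]
opening: 0.0919
grip_force: 0.0
t 0.93 pos [ 0.3358 -0.2356  0.2346] rot [-3.142  0.     0.22 ] open 0.0919 grip 0.0 F [ 0.6 -1.3  0. ]
delta [ 0.3337 -0.2668  0.0346] turn 0.22
```

```bash

python3 -m jog '[[[1,0.031,-0.025,0,0],[1,0.062,-0.05,0,0],[1,0.093,-0.075,0,0],[1,0.124,-0.1,0,0],[1,0.155,-0.125,0,0]]]' >/dev/null
python3 -m jog '[[[1,0.03,-0.025,0.005,0],[1,0.06,-0.05,0.01,0],[1,0.09,-0.075,0.015,0],[1,0.12,-0.1,0.02,0],[1,0.15,-0.125,0.025,0]]]' >/dev/null
python3 -m jog '[[[1,0.028,-0.017,0.01,0.1],[1,0.028,-0.017,0.01,0.22],[1,0.028,-0.017,0.01,0.22],[1,0.028,-0.017,0.01,0.22]]]'
python3 d.py .603 .0977 .096 0
python3 - <<'E'
from h import *
i=robot.read_camera('side');cv2.imwrite('pics/s1.png',i[:,:,::-1])
a=cv2.resize(i[90:300,190:400],None,fx=2.8,fy=2.8,interpolation=2);cv2.imwrite('pics/s1z.png',a[:,:,::-1])
E
```

```text
time: 2.1
tool_pos: [0.6012, 0.0961, 0.199]
tool_rot: [3.141, 0.002, 0.005]
contact_force: [0.3, -0.9, 0.1]
opening: 0.0917
grip_force: 0.0
t 2.1 pos [0.6012 0.0961 0.199 ] rot [3.141e+00 2.000e-03 5.000e-03] open 0.0917 grip 0.0 F [ 0.3 -0.9  0.1]
delta [ 0.002  -0.0016  0.103 ] turn 0.005
```

View pics/s1z.png

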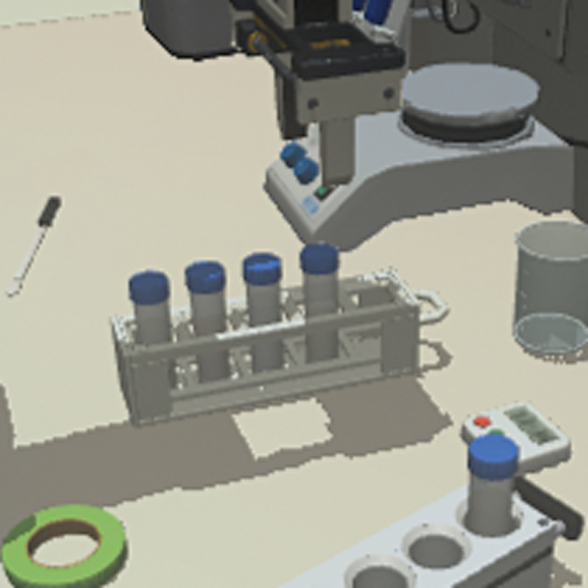

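The gripper is open above tube 2, whose cap is at (319,258) in the crop. Nothing is in the way, so I'll go down and grip.

```bash

python3 -m jog '[[[1,0.002,-0.002,0.03,0],[1,0.002,-0.002,0.06,0],[1,0.002,-0.002,0.085,0],[1,0.002,-0.002,0.1,0],[1,0.002,-0.002,0.103,0]]]'
python3 -m jog '[[[-0.2,0,0,0,0],[-0.5,0,0,0,0],[-0.6,0,0,0,0],[-0.6,0,0,0,0],[-0.6,0,0,0,0]]]' 20
python3 -m jog '[[[-1,0,0,0,0],[-1,0,0,0,0],[-1,0,0,0,0],[-1,0,0,0,0]]]' 20
```

```text
time: 2.57
tool_pos: [0.6015, 0.0969, 0.0943]
tool_rot: [3.141, 0.005, 0.002]
contact_force: [0.2, -0.0, 0.3]
opening: 0.0917
grip_force: 0.0
time: 2.98
tool_pos: [0.6041, 0.098, 0.0979]
tool_rot: [3.142, -0.002, 0.001]
contact_force: [-0.6, -0.8, -0.6]
opening: 0.0632
grip_force: 0.0
time: 3.32
tool_pos: [0.6036, 0.0981, 0.0967]
tool_rot: [3.142, -0.0, 0.001]
contact_force: [-0.5, 0.1, 0.7]
opening: 0.0363
grip_force: 0.0
```

```bash

python3 -m jog '[[[-1,0,0,0,0],[-1,0,0,0,0],[-1,0,0,0,0],[-1,0,0,0,0]]]' 20
python3 -m jog '[[[-1,0,0,-0.01,0],[-1,0,0,-0.02,0],[-1,0,0,-0.03,0],[-1,0,0,-0.03,0]]]'
python3 - <<'E'
from h import *
i=robot.read_camera('side');a=cv2.resize(i[90:300,190:400],None,fx=2.8,fy=2.8,interpolation=2);cv2.imwrite('pics/s2z.png',a[:,:,::-1])
E
```

```text
time: 3.65
tool_pos: [0.6036, 0.0981, 0.0967]
tool_rot: [3.142, -0.0, 0.001]
contact_force: [0.2, 0.3, -0.1]
opening: 0.0305
grip_force: 20.0
time: 3.98
tool_pos: [0.6052, 0.0982, 0.13]
tool_rot: [-3.141, -0.005, 0.001]
contact_force: [0.4, 0.7, -0.7]
opening: 0.031
grip_force: 20.0
```

View pics/s2z.png

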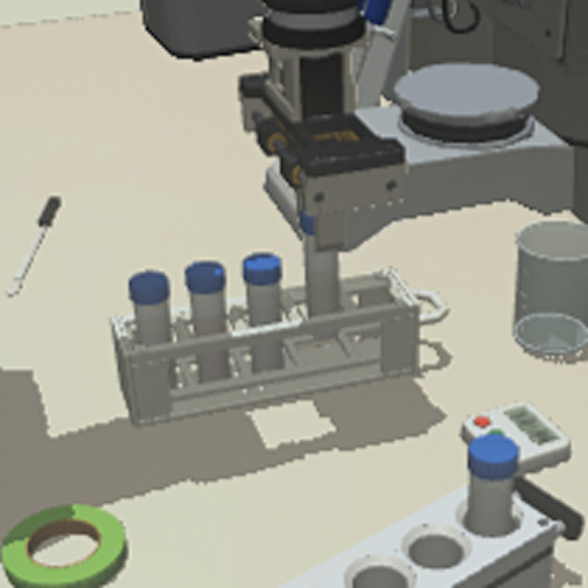

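Tube 2 is gripped, hanging vertical and partly lifted, at about (322,270) in the crop. Next is the rest of the lift and the carry.

```bash

python3 -m jog '[[[-1,0,0,-0.015,0],[-1,0,0,-0.035,0],[-1,0,0,-0.055,0],[-1,0,0,-0.06,0]]]' >/dev/null
python3 -m jog '[[[-1,-0.002,0.02,0,0],[-1,-0.005,0.05,0,0],[-1,-0.008,0.08,0,0],[-1,-0.011,0.11,0,0],[-1,-0.014,0.14,0,0]]]' >/dev/null
python3 -m jog '[[[-1,-0.003,0.03,0,-0.07],[-1,-0.006,0.06,0,-0.15],[-1,-0.009,0.09,0,-0.23],[-1,-0.012,0.12,0,-0.3],[-1,-0.013,0.14,0,-0.358]]]' >/dev/null
python3 -m jog '[[[-1,0,0.01,0,0],[-1,0,0.01,0,0],[-1,0,0.01,0,0]]]'
python3 d.py .5753 -.2152 .102 .358
```

```text
time: 5.45
tool_pos: [0.5804, -0.1907, 0.186]
tool_rot: [-3.141, 0.0, 0.357]
contact_force: [0.4, 0.1, -1.2]
opening: 0.0308
grip_force: 20.0
t 5.45 pos [ 0.5804 -0.1907  0.186 ] rot [-3.141  0.     0.357] open 0.0308 grip 20.000039041042328 F [ 0.4  0.1 -1.2]
delta [-0.0133  0.0212  0.084 ] turn -0.001
```

```bash

python3 -m jog '[[[-1,-0.007,0.01,0,0],[-1,-0.013,0.021,0,0],[-1,-0.013,0.021,0.01,0],[-1,-0.013,0.021,0.02,0],[-1,-0.013,0.021,0.02,0]]]'
python3 d.py .5753 -.2152 .102 .358
cat > v.py <<'E'
import sys
from h import *
i=robot.read_camera('side').copy();x,y=map(float,sys.argv[2:4]);p=robot.observe()['tool_pos']
u,v=proj('side',[x,y,.09]).astype(int)-100
u=max(u,0)
a=cv2.resize(i[v:v+200,u:u+200],None,fx=3,fy=3,interpolation=2)
f=lambda P:tuple(int(k) for k in (proj('side',P)-[u,v])*3)
for r,c in((.017,(255,0,0)),(.022,(255,0,0))):
    pts=[f([x+r*np.cos(t),y+r*np.sin(t),.066 if r>.02 else .061]) for t in np.linspace(0,6.28,30)]; cv2.polylines(a,[np.array(pts)],True,c,1)
for dz in(-.09,0): # expected tube foot outline
    pts=[f([p[0]+.014*np.cos(t),p[1]+.014*np.sin(t),p[2]-.090-.0+(.0 if dz else .05)]) for t in np.linspace(0,6.28,30)]; cv2.polylines(a,[np.array(pts)],True,(0,255,0),1)
cv2.imwrite(sys.argv[1],a[:,:,::-1])
E
python3 v.py pics/v2.png .5753 -.2152
```

```text
time: 5.87
tool_pos: [0.5742, -0.2147, 0.1637]
tool_rot: [-3.138, 0.003, 0.358]
contact_force: [0.4, 1.1, -0.5]
opening: 0.0313
grip_force: 20.0
t 5.87 pos [ 0.5742 -0.2147  0.1637] rot [-3.138e+00  3.000e-03  3.580e-01] open 0.0313 grip 20.000009536743164 F [ 0.4  1.1 -0.5]
delta [0.0011 0.0011 0.0617] turn 0.0
```

View pics/v2.png

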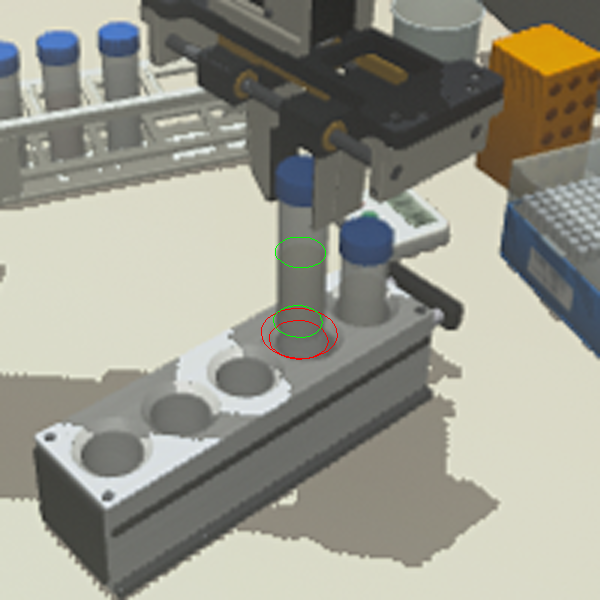

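The tube (centre column 302) lines up with bore 2's rim to about 1 mm in the crop. Lowering it now.

```bash

python3 -m jog '[[[-1,0.001,0,0.012,0],[-1,0.001,0,0.024,0],[-1,0.001,0,0.036,0],[-1,0.001,0,0.046,0],[-1,0.001,0,0.05,0]]]'
python3 -m jog '[[[-1,0,0,0.003,0],[-1,0,0,0.006,0],[-1,0,0,0.008,0],[-1,0,0,0.009,0],[-1,0,0,0.009,0]]]'
python3 -m jog '[[[-1,0,0,0.001,0],[-1,0,0,0.002,0],[-1,0,0,0.002,0]]]'
```

```text
time: 6.33
tool_pos: [0.5758, -0.2145, 0.1151]
tool_rot: [-3.14, 0.002, 0.359]
contact_force: [0.1, -0.4, 0.2]
opening: 0.0312
grip_force: 20.0
time: 6.75
tool_pos: [0.5766, -0.2153, 0.1079]
tool_rot: [3.141, -0.0, 0.359]
contact_force: [0.4, -0.5, -0.1]
opening: 0.0312
grip_force: 20.0
time: 7.0
tool_pos: [0.5764, -0.2152, 0.1057]
tool_rot: [3.141, 0.0, 0.359]
contact_force: [0.1, -0.4, -0.4]
opening: 0.0306
grip_force: 20.0
```

```bash

python3 -m jog '[[[-1,0,0,0.001,0],[-1,0,0,0.002,0],[-1,0,0,0.002,0]]]'
python3 -m jog '[[[-1,0,0,0.001,0],[-1,0,0,0.0015,0],[-1,0,0,0.0015,0]]]'
```

```text
time: 7.25
tool_pos: [0.5763, -0.2152, 0.1035]
tool_rot: [-3.141, 0.0, 0.359]
contact_force: [-0.2, -0.0, -0.9]
opening: 0.0313
grip_force: 20.0
time: 7.5
tool_pos: [0.5767, -0.2153, 0.1026]
tool_rot: [3.141, -0.001, 0.359]
contact_force: [-0.1, -0.0, 1.8]
opening: 0.031
grip_force: 20.0
```

```bash

python3 -m jog '[[[-1,0,0,0.001,0],[-1,0,0,0.001,0],[-1,0,0,0.001,0]]]'

```

```text
time: 7.75
tool_pos: [0.5771, -0.2154, 0.1025]
tool_rot: [3.14, -0.002, 0.359]
contact_force: [-1.6, 1.0, 7.7]
opening: 0.0312
grip_force: 20.0
```

The foot is on the floor at TCP z .1025. Release and lift off.

```bash

python3 -m jog '[[[0.3,0,0,0,0],[0.3,0,0,0,0],[0.3,0,0,0,0],[0.3,0,0,0,0],[0.3,0,0,0,0]]]'
python3 -m jog '[[[0.3,0,0,-0.02,0],[0.3,0,0,-0.05,0],[0.3,0,0,-0.08,0],[0.3,0,0,-0.09,0]]]' >/dev/null
python3 -m jog '[[[0.3,0.0,-0.035,0,0.09],[0.3,0.0,-0.07,0,0.18],[0.3,0.0,-0.105,0,0.27],[0.3,0.0,-0.14,0,0.358],[0.3,0.0,-0.175,0,0.358]]]' >/dev/null
python3 -m jog '[[[0.3,0,0,0,0],[0.3,0,0,0,0]]]'
python3 d.py .5545 .0972 .0962 0
python3 v.py pics/v2b.png .5753 -.2152
```

```text
time: 8.17
tool_pos: [0.5763, -0.2151, 0.1009]
tool_rot: [-3.141, 0.0, 0.359]
contact_force: [-0.7, -0.6, -0.7]
opening: 0.0581
grip_force: 0.0
time: 9.08
tool_pos: [0.5145, -0.0499, 0.1912]
tool_rot: [3.141, 0.0, 0.004]
contact_force: [-0.5, -0.3, 0.2]
opening: 0.0598
grip_force: 0.0
t 9.08 pos [ 0.5145 -0.0499  0.1912] rot [3.141 0.    0.004] open 0.0598 grip 0.0 F [-0.5 -0.3  0.2]
delta [ 0.0406 -0.1469  0.095 ] turn 0.004
```

View pics/v2b.png

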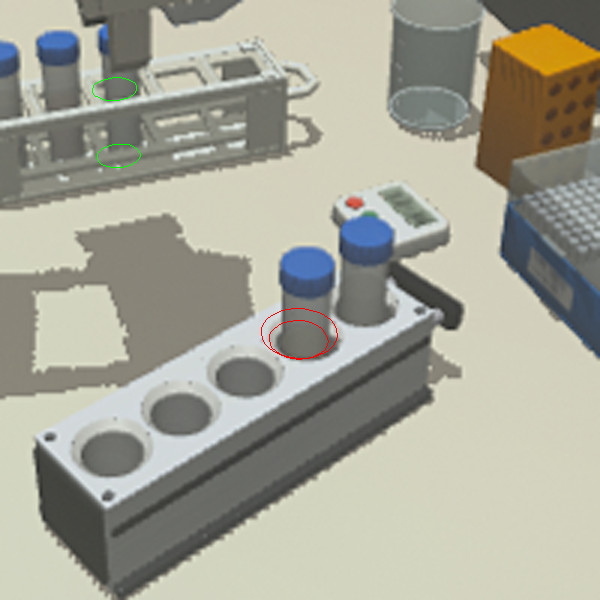

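Tube 2 stands in bore 2 (cap at 307,268), next to the blank. On to tube 3.

```bash

python3 -m jog '[[[0.3,0.01,-0.035,0,0.004],[0.3,0.02,-0.07,0,0.004],[0.3,0.03,-0.105,0,0.004],[0.3,0.041,-0.14,0,0.004],[0.3,0.0405,-0.147,0,0.004]]]' >/dev/null
python3 -m jog '[[[0.3,0,0,0,0],[0.3,0,0,0.02,0],[0.3,0,0,0.05,0],[0.3,0,0,0.08,0],[0.3,0,0,0.094,0]]]' >/dev/null
python3 -m jog '[[[0.3,0,0,0,0],[0.3,0,0,0,0]]]'
python3 d.py .5545 .0972 .0962 0
```

```text
time: 10.13
tool_pos: [0.5554, 0.0938, 0.0968]
tool_rot: [3.141, 0.002, -0.005]
contact_force: [0.6, -0.2, 0.4]
opening: 0.0596
grip_force: 0.0
t 10.13 pos [0.5554 0.0938 0.0968] rot [ 3.141e+00  2.000e-03 -5.000e-03] open 0.0596 grip 0.0 F [ 0.6 -0.2  0.4]
delta [-0.0009 -0.0034  0.0006] turn -0.005
```

```bash

python3 -m jog '[[[0.3,-0.001,-0.0035,0,-0.005],[-1,-0.001,-0.0035,0,-0.005],[-1,-0.001,-0.0035,0,-0.005],[-1,-0.001,-0.0035,0,-0.005],[-1,-0.001,-0.0035,0,-0.005]]]' 20
python3 -m jog '[[[-1,0,0,0,0],[-1,0,0,0,0],[-1,0,0,0,0],[-1,0,0,0,0]]]' 20
```

```text
time: 10.55
tool_pos: [0.5547, 0.0992, 0.0979]
tool_rot: [3.141, -0.001, 0.002]
contact_force: [0.2, -0.3, -0.0]
opening: 0.0375
grip_force: 0.0
time: 10.88
tool_pos: [0.5547, 0.0992, 0.0975]
tool_rot: [3.141, -0.001, 0.002]
contact_force: [-0.0, -0.2, 2.9]
opening: 0.0312
grip_force: 20.0
```

```bash

python3 -m jog '[[[-1,0,0,-0.02,0],[-1,0,0,-0.04,0],[-1,0,0,-0.065,0],[-1,0,0,-0.085,0],[-1,0,0,-0.09,0]]]' >/dev/null
python3 -m jog '[[[-1,-0.002,0.02,0,0],[-1,-0.004,0.05,0,0],[-1,-0.006,0.08,0,0],[-1,-0.009,0.11,0,0],[-1,-0.01,0.14,0,0]]]' >/dev/null
python3 -m jog '[[[-1,-0.002,0.03,0,-0.07],[-1,-0.004,0.06,0,-0.15],[-1,-0.006,0.09,0,-0.23],[-1,-0.008,0.12,0,-0.3],[-1,-0.01,0.15,0,-0.358]]]' >/dev/null
python3 -m jog '[[[-1,0,0,0,0],[-1,0,0,0,0]]]'
python3 d.py .533 -.2313 .1035 .358
```

```text
time: 12.3
tool_pos: [0.5342, -0.192, 0.1858]
tool_rot: [-3.14, 0.001, 0.356]
contact_force: [0.3, 0.7, -0.9]
opening: 0.0311
grip_force: 20.0
t 12.3 pos [ 0.5342 -0.192   0.1858] rot [-3.14e+00  1.00e-03  3.56e-01] open 0.0311 grip 19.999710023403168 F [ 0.3  0.7 -0.9]
delta [-0.0147  0.0366  0.0823] turn -0.002
```

```bash

python3 -m jog '[[[-1,-0.007,0.018,0,0],[-1,-0.0145,0.0365,0,0],[-1,-0.0145,0.0365,0.01,0],[-1,-0.0145,0.0365,0.018,0],[-1,-0.0145,0.0365,0.018,0]]]'
python3 -m jog '[[[-1,0,0,0,0],[-1,0,0,0,0]]]'
python3 d.py .533 -.2313 .1035 .358
python3 v.py pics/v3.png .5325 -.2313
```

```text
time: 12.72
tool_pos: [0.533, -0.228, 0.1664]
tool_rot: [-3.137, 0.003, 0.36]
contact_force: [0.1, 0.2, -1.5]
opening: 0.0307
grip_force: 20.0
time: 12.88
tool_pos: [0.5343, -0.2289, 0.1691]
tool_rot: [-3.141, 0.0, 0.361]
contact_force: [-0.9, 0.2, -0.5]
opening: 0.0311
grip_force: 20.0
t 12.88 pos [ 0.5343 -0.2289  0.1691] rot [-3.141  0.     0.361] open 0.0311 grip 19.999955892562866 F [-0.9  0.2 -0.5]
delta [-0.0021  0.0018  0.0656] turn 0.003
```

View pics/v3.png

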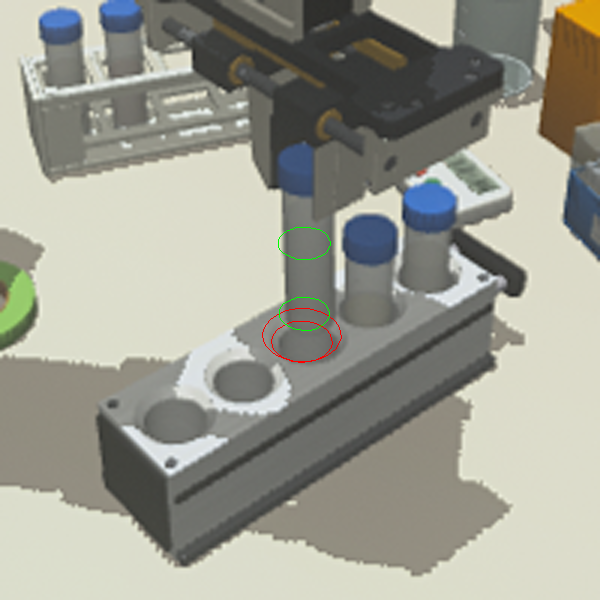

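Tube 3 hangs a little tilted: its foot (column 310) is about 2 mm toward the handle side of the TCP axis. I'll correct for that and lower.

```bash

python3 -m jog '[[[-1,-0.004,0.002,0,0],[-1,-0.004,0.002,0.012,0],[-1,-0.004,0.002,0.024,0],[-1,-0.004,0.002,0.036,0],[-1,-0.004,0.002,0.048,0]]]'
python3 -m jog '[[[-1,0,0,0.004,0],[-1,0,0,0.008,0],[-1,0,0,0.012,0],[-1,0,0,0.014,0],[-1,0,0,0.014,0]]]'
python3 d.py .533 -.2313 .1035 .358
```

```text
time: 13.35
tool_pos: [0.5312, -0.2334, 0.1212]
tool_rot: [3.141, -0.001, 0.36]
contact_force: [-1.2, -0.9, 1.1]
opening: 0.0309
grip_force: 20.0
time: 13.77
tool_pos: [0.5312, -0.2334, 0.1072]
tool_rot: [3.141, -0.0, 0.36]
contact_force: [-0.3, 0.7, -0.7]
opening: 0.031
grip_force: 20.0
t 13.77 pos [ 0.5312 -0.2334  0.1072] rot [ 3.141 -0.     0.36 ] open 0.031 grip 20.00003010034561 F [-0.3  0.7 -0.7]
delta [ 0.0024 -0.0014  0.0037] turn 0.002
```

```bash

python3 -m jog '[[[-1,0.002,-0.001,0.001,0],[-1,0.002,-0.001,0.002,0],[-1,0.002,-0.001,0.003,0],[-1,0.002,-0.001,0.003,0]]]'
python3 -m jog '[[[-1,0,0,0.0007,0],[-1,0,0,0.0015,0],[-1,0,0,0.0015,0]]]'
```

```text
time: 14.1
tool_pos: [0.5327, -0.2317, 0.1042]
tool_rot: [3.141, 0.0, 0.36]
contact_force: [-0.2, -0.5, -1.3]
opening: 0.031
grip_force: 20.0
time: 14.35
tool_pos: [0.5331, -0.232, 0.1035]
tool_rot: [3.14, -0.001, 0.36]
contact_force: [-0.7, -0.2, 5.2]
opening: 0.031
grip_force: 20.0
```

```bash

python3 -m jog '[[[0.3,0,0,0,0],[0.3,0,0,0,0],[0.3,0,0,0,0],[0.3,0,0,0,0],[0.3,0,0,0,0]]]'
python3 -m jog '[[[0.3,0,0,-0.02,0],[0.3,0,0,-0.05,0],[0.3,0,0,-0.08,0],[0.3,0,0,-0.09,0]]]' >/dev/null
python3 -m jog '[[[0.3,0.01,-0.035,0,0.09],[0.3,0.02,-0.07,0,0.18],[0.3,0.03,-0.105,0,0.27],[0.3,0.035,-0.14,0,0.358],[0.3,0.035,-0.175,0,0.358]]]' >/dev/null
python3 -m jog '[[[0.3,0,0,0,0],[0.3,0,0,0,0]]]' >/dev/null
python3 d.py .509 .0992 .0962 0
python3 - <<'E'
from h import *
i=robot.read_camera('top')
for c,a in blues(i):
    if 150<c[0]<480 and 160<c[1]<310: print(c.round(1),a,ray('top',c,.110).round(4),ray('top',c,.116).round(4))
E
```

```text
time: 14.77
tool_pos: [0.5326, -0.2318, 0.1025]
tool_rot: [-3.141, 0.0, 0.36]
contact_force: [0.8, -0.2, 0.6]
opening: 0.0578
grip_force: 0.0
t 15.68 pos [ 0.5033 -0.0542  0.1926] rot [3.141 0.    0.005] open 0.06 grip 0.0 F [ 0.7 -1.1 -0.1]
delta [ 0.0065 -0.1533  0.0964] turn 0.005
[409.6 197.4] 244 [ 0.6211 -0.201 ] [ 0.6196 -0.2001]
[420.  221.9] 244 [ 0.5775 -0.2165] [ 0.5762 -0.2155]
[432.1 246.2] 252 [ 0.5349 -0.2347] [ 0.5339 -0.2336]
[231.1 264.6] 88 [0.5122 0.107 ] [0.5113 0.1059]
```

```bash

python3 -m jog '[[[0.3,0.002,-0.035,0,0.004],[0.3,0.004,-0.07,0,0.004],[0.3,0.006,-0.105,0,0.004],[0.3,0.0065,-0.14,0,0.004],[0.3,0.0065,-0.153,0,0.004]]]' >/dev/null
python3 -m jog '[[[0.3,0,0,0,0],[0.3,0,0,0.02,0],[0.3,0,0,0.05,0],[0.3,0,0,0.08,0],[0.3,0,0,0.094,0]]]' >/dev/null
python3 -m jog '[[[0.3,0,0,0,0],[0.3,0,0,0,0]]]' >/dev/null
python3 d.py .509 .0992 .0968 0
```

```text
t 16.73 pos [0.5104 0.0958 0.0982] rot [ 3.141e+00  1.000e-03 -4.000e-03] open 0.06 grip 0.0 F [ 0.6 -0.1 -0.3]
delta [-0.0014 -0.0034  0.0014] turn -0.004
```

```bash

python3 -m jog '[[[0.3,-0.001,-0.0015,0.001,0],[-1,-0.001,-0.0015,0.001,0],[-1,-0.001,-0.0015,0.001,0],[-1,-0.001,-0.0015,0.001,0],[-1,-0.001,-0.0015,0.001,0]]]' 20
python3 -m jog '[[[-1,0,0,0,0],[-1,0,0,0,0],[-1,0,0,0,0],[-1,0,0,0,0]]]' 25
```

```text
time: 17.15
tool_pos: [0.5094, 0.0989, 0.0984]
tool_rot: [3.142, -0.001, -0.002]
contact_force: [1.2, -0.3, -0.7]
opening: 0.0375
grip_force: 0.0
time: 17.48
tool_pos: [0.5094, 0.0989, 0.0981]
tool_rot: [3.142, -0.001, -0.002]
contact_force: [-0.3, 0.2, 4.0]
opening: 0.031
grip_force: 25.0
```

```bash

python3 -m jog '[[[-1,0,0,-0.02,0],[-1,0,0,-0.04,0],[-1,0,0,-0.065,0],[-1,0,0,-0.085,0],[-1,0,0,-0.09,0]]]' >/dev/null
python3 -m jog '[[[-1,-0.002,0.02,0,0],[-1,-0.004,0.05,0,0],[-1,-0.006,0.08,0,0],[-1,-0.009,0.11,0,0],[-1,-0.01,0.14,0,0]]]' >/dev/null
python3 -m jog '[[[-1,-0.002,0.035,0,-0.07],[-1,-0.004,0.07,0,-0.15],[-1,-0.006,0.105,0,-0.23],[-1,-0.008,0.135,0,-0.3],[-1,-0.01,0.165,0,-0.36]]]' >/dev/null
python3 -m jog '[[[-1,0,0,0,0],[-1,0,0,0,0]]]'
python3 d.py .4897 -.2475 .104 .358
```

```text
time: 18.9
tool_pos: [0.4876, -0.2071, 0.1863]
tool_rot: [-3.14, 0.001, 0.354]
contact_force: [-0.3, 0.5, -0.7]
opening: 0.031
grip_force: 25.0
t 18.9 pos [ 0.4876 -0.2071  0.1863] rot [-3.14e+00  1.00e-03  3.54e-01] open 0.031 grip 24.999670386314392 F [-0.3  0.5 -0.7]
delta [-0.012   0.0388  0.0823] turn -0.004
```

```bash

python3 -m jog '[[[-1,-0.006,0.018,0,0],[-1,-0.012,0.037,0,0],[-1,-0.012,0.037,0.01,0],[-1,-0.012,0.037,0.018,0],[-1,-0.012,0.037,0.018,0]]]' >/dev/null
python3 -m jog '[[[-1,0,0,0,0],[-1,0,0,0,0]]]' >/dev/null
python3 d.py .4897 -.2475 .104 .358
python3 v.py pics/v4.png .4894 -.2475
```

```text
t 19.48 pos [ 0.4902 -0.2438  0.1696] rot [-3.141  0.     0.359] open 0.0308 grip 24.999947547912598 F [-0.9 -0.2  0.1]
delta [-0.0017  0.0033  0.0656] turn 0.001
```

View pics/v4.png

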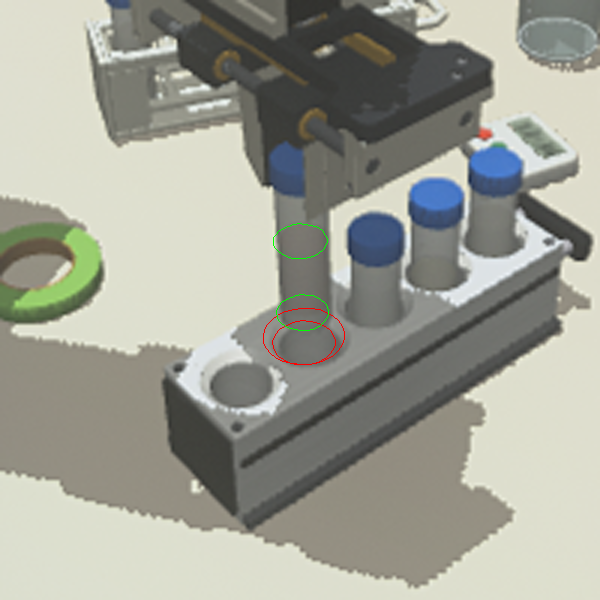

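Tube 4's foot (305,325) sits over bore 4 to about 1 mm once the small remaining shift is made. Lowering.

```bash

python3 -m jog '[[[-1,-0.002,0.0025,0,0],[-1,-0.002,0.0025,0.012,0],[-1,-0.002,0.0025,0.024,0],[-1,-0.002,0.0025,0.036,0],[-1,-0.002,0.0025,0.048,0]]]'
python3 -m jog '[[[-1,0,0,0.004,0],[-1,0,0,0.008,0],[-1,0,0,0.012,0],[-1,0,0,0.014,0],[-1,0,0,0.014,0]]]'
python3 d.py .4897 -.2475 .104 .358
```

```text
time: 19.95
tool_pos: [0.4893, -0.2481, 0.1217]
tool_rot: [3.141, -0.001, 0.358]
contact_force: [-0.5, -0.7, -0.8]
opening: 0.0311
grip_force: 25.0
time: 20.37
tool_pos: [0.4891, -0.248, 0.1077]
tool_rot: [3.141, -0.0, 0.358]
contact_force: [0.6, 0.0, -0.4]
opening: 0.031
grip_force: 25.0
t 20.37 pos [ 0.4891 -0.248   0.1077] rot [ 3.141 -0.     0.358] open 0.031 grip 24.99992161989212 F [ 0.6  0.  -0.4]
delta [ 0.0007 -0.0003  0.0037] turn -0.0
```

```bash

python3 -m jog '[[[-1,0,0,0.001,0],[-1,0,0,0.002,0],[-1,0,0,0.003,0],[-1,0,0,0.003,0]]]'
python3 -m jog '[[[-1,0,0,0.0007,0],[-1,0,0,0.0015,0],[-1,0,0,0.0015,0]]]'
```

```text
time: 20.7
tool_pos: [0.4891, -0.248, 0.1047]
tool_rot: [3.141, 0.0, 0.358]
contact_force: [-0.3, -0.1, -0.9]
opening: 0.0311
grip_force: 25.0
time: 20.95
tool_pos: [0.4896, -0.2482, 0.1041]
tool_rot: [3.14, -0.001, 0.358]
contact_force: [0.3, -0.0, 4.8]
opening: 0.031
grip_force: 25.0
```

```bash

python3 -m jog '[[[0.3,0,0,0,0],[0.3,0,0,0,0],[0.3,0,0,0,0],[0.3,0,0,0,0],[0.3,0,0,0,0]]]'
python3 -m jog '[[[0.3,0,0,-0.02,0],[0.3,0,0,-0.05,0],[0.3,0,0,-0.08,0],[0.3,0,0,-0.09,0]]]' >/dev/null
python3 -m jog '[[[0.3,0.01,-0.035,0,0.09],[0.3,0.02,-0.07,0,0.18],[0.3,0.03,-0.105,0,0.27],[0.3,0.035,-0.14,0,0.358],[0.3,0.035,-0.175,0,0.358]]]' >/dev/null
python3 -m jog '[[[0.3,0,0,0,0],[0.3,0,0,0,0]]]' >/dev/null
python3 d.py .464 .0985 .0968 0
```

```text
time: 21.37
tool_pos: [0.489, -0.248, 0.1031]
tool_rot: [-3.141, 0.0, 0.358]
contact_force: [0.4, -0.5, 0.2]
opening: 0.0579
grip_force: 0.0
t 22.28 pos [ 0.4601 -0.0704  0.1931] rot [3.142e+00 0.000e+00 3.000e-03] open 0.0599 grip 0.0 F [ 0.7  0.2 -0.8]
delta [ 0.0044 -0.1689  0.0963] turn 0.003
```

```bash

python3 -m jog '[[[0.3,0.002,-0.035,0,0.003],[0.3,0.004,-0.07,0,0.003],[0.3,0.0035,-0.105,0,0.003],[0.3,0.0035,-0.14,0,0.003],[0.3,0.0035,-0.168,0,0.003]]]' >/dev/null
python3 -m jog '[[[0.3,0,0,0,0],[0.3,0,0,0.02,0],[0.3,0,0,0.05,0],[0.3,0,0,0.08,0],[0.3,0,0,0.095,0]]]' >/dev/null
python3 -m jog '[[[0.3,0,0,0,0],[0.3,0,0,0,0],[0.3,0,0,0,0]]]' >/dev/null
python3 d.py .464 .0985 .0968 0
```

```text
t 23.37 pos [0.4654 0.0955 0.099 ] rot [ 3.141e+00 -2.000e-03 -4.000e-03] open 0.0598 grip 0.0 F [ 0.1 -0.1  0.5]
delta [-0.0014 -0.003   0.0022] turn -0.004
```

```bash

python3 -m jog '[[[0.3,-0.001,-0.002,0.001,0],[-1,-0.001,-0.002,0.001,0],[-1,-0.001,-0.002,0.001,0],[-1,-0.001,-0.002,0.001,0],[-1,-0.001,-0.002,0.001,0]]]' 20
python3 -m jog '[[[-1,0,0,0,0],[-1,0,0,0,0],[-1,0,0,0,0],[-1,0,0,0,0]]]' 25
python3 -m jog '[[[-1,0,0,-0.02,0],[-1,0,0,-0.04,0],[-1,0,0,-0.065,0],[-1,0,0,-0.085,0],[-1,0,0,-0.09,0]]]'
python3 d.py .4467 -.2634 .104 .358
```

```text
time: 23.78
tool_pos: [0.4633, 0.0983, 0.0976]
tool_rot: [3.141, -0.001, -0.003]
contact_force: [-0.8, 0.8, -0.0]
opening: 0.0375
grip_force: 0.0
time: 24.12
tool_pos: [0.4633, 0.0982, 0.0974]
tool_rot: [3.142, -0.0, -0.003]
contact_force: [0.6, -0.7, 1.5]
opening: 0.031
grip_force: 25.0
time: 24.53
tool_pos: [0.4646, 0.0983, 0.19]
tool_rot: [-3.141, -0.005, -0.003]
contact_force: [1.0, 0.6, -0.5]
opening: 0.0312
grip_force: 25.0
t 24.53 pos [0.4646 0.0983 0.19  ] rot [-3.141e+00 -5.000e-03 -3.000e-03] open 0.0312 grip 24.99990552663803 F [ 1.   0.6 -0.5]
delta [-0.0172  0.3618  0.0858] turn -0.361
```

```bash

python3 -m jog '[[[-1,-0.002,0.02,0,0],[-1,-0.004,0.05,0,0],[-1,-0.005,0.08,0,0],[-1,-0.007,0.11,0,0],[-1,-0.008,0.14,0,0]]]' >/dev/null
python3 -m jog '[[[-1,-0.002,0.035,0,-0.07],[-1,-0.004,0.07,0,-0.15],[-1,-0.006,0.105,0,-0.23],[-1,-0.008,0.135,0,-0.3],[-1,-0.009,0.165,0,-0.36]]]' >/dev/null
python3 -m jog '[[[-1,0,0,0,0],[-1,0,0,0,0]]]' >/dev/null
python3 d.py .4467 -.2634 .1034 .358
```

```text
t 25.53 pos [ 0.4444 -0.2076  0.1859] rot [-3.14e+00  1.00e-03  3.53e-01] open 0.0311 grip 24.99967396259308 F [-0.3  0.6 -0.9]
delta [-0.0171  0.0532  0.0824] turn -0.005
```

```bash

python3 -m jog '[[[-1,-0.008,0.026,0,0],[-1,-0.017,0.052,0,0],[-1,-0.017,0.052,0.01,0],[-1,-0.017,0.052,0.018,0],[-1,-0.017,0.052,0.018,0]]]' >/dev/null
python3 -m jog '[[[-1,0,0,0,0],[-1,0,0,0,0],[-1,0,0,0,0]]]' >/dev/null
python3 d.py .4467 -.2634 .1034 .358
python3 v.py pics/v5.png .4463 -.2634
```

```text
t 26.2 pos [ 0.4477 -0.2606  0.1696] rot [ 3.141 -0.     0.358] open 0.031 grip 24.999977946281433 F [ 0.2 -0.  -0.3]
delta [-0.0019  0.0022  0.0662] turn -0.0
```

View pics/v5.png

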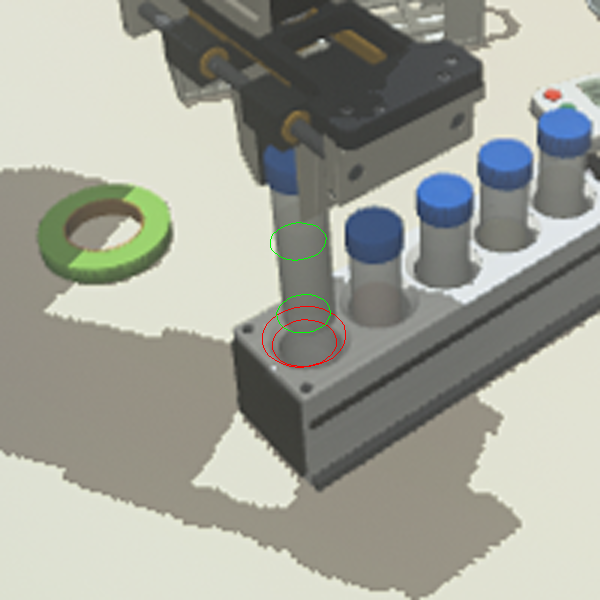

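Tube 5's foot (308,325) is over bore 5, with about 2 mm of shift left. Lowering.

```bash

python3 -m jog '[[[-1,-0.002,0.002,0,0],[-1,-0.002,0.002,0.012,0],[-1,-0.002,0.002,0.024,0],[-1,-0.002,0.002,0.036,0],[-1,-0.002,0.002,0.048,0]]]'
python3 -m jog '[[[-1,0,0,0.004,0],[-1,0,0,0.008,0],[-1,0,0,0.012,0],[-1,0,0,0.014,0],[-1,0,0,0.014,0]]]'
python3 d.py .4467 -.2634 .1034 .358
```

```text
time: 26.67
tool_pos: [0.4463, -0.2642, 0.1211]
tool_rot: [3.141, -0.0, 0.357]
contact_force: [0.0, -0.7, -1.2]
opening: 0.0313
grip_force: 25.0
time: 27.08
tool_pos: [0.4462, -0.264, 0.1072]
tool_rot: [3.141, -0.0, 0.357]
contact_force: [1.2, 0.1, -1.6]
opening: 0.031
grip_force: 25.0
t 27.08 pos [ 0.4462 -0.264   0.1072] rot [ 3.141 -0.     0.357] open 0.031 grip 24.99993860721588 F [ 1.2  0.1 -1.6]
delta [ 0.0006 -0.0004  0.0038] turn -0.001
```

```bash

python3 -m jog '[[[-1,0,0,0.001,0],[-1,0,0,0.002,0],[-1,0,0,0.003,0],[-1,0,0,0.003,0]]]'
python3 -m jog '[[[-1,0,0,0.0007,0],[-1,0,0,0.0015,0],[-1,0,0,0.0015,0]]]'
```

```text
time: 27.42
tool_pos: [0.4462, -0.264, 0.1042]
tool_rot: [3.142, -0.0, 0.357]
contact_force: [0.2, -0.4, -1.0]
opening: 0.0311
grip_force: 25.0
time: 27.67
tool_pos: [0.4466, -0.2642, 0.1034]
tool_rot: [3.14, -0.001, 0.357]
contact_force: [0.3, 0.0, 4.1]
opening: 0.0306
grip_force: 25.0
```

```bash

python3 -m jog '[[[0.3,0,0,0,0],[0.3,0,0,0,0],[0.3,0,0,0,0],[0.3,0,0,0,0],[0.3,0,0,0,0]]]'
python3 -m jog '[[[0.3,0,0,-0.02,0],[0.3,0,0,-0.05,0],[0.3,0,0,-0.08,0],[0.3,0,0,-0.1,0]]]' >/dev/null
python3 -m jog '[[[0.3,0.01,-0.035,0,0.09],[0.3,0.02,-0.07,0,0.18],[0.3,0.03,-0.105,0,0.27],[0.3,0.035,-0.14,0,0.358],[0.3,0.035,-0.175,0,0.358]]]' >/dev/null
python3 -m jog '[[[0.3,0,0,0,0],[0.3,0,0,0,0],[0.3,0,0,0,0],[0.3,0,0,0,0],[0.3,0,0,0,0]]]'
python3 - <<'E'
from h import *
i=robot.read_camera('top')
for c,a in blues(i):
    if 150<c[0]<480 and 160<c[1]<310: print(c.round(1),a,ray('top',c,.116).round(4))
E
python3 v.py pics/end.png .5325 -.2313
```

```text
time: 28.08
tool_pos: [0.4461, -0.2639, 0.1026]
tool_rot: [-3.141, 0.0, 0.357]
contact_force: [-0.0, 0.9, -0.0]
opening: 0.0576
grip_force: 0.0
time: 29.25
tool_pos: [0.4183, -0.0887, 0.2026]
tool_rot: [3.141, -0.0, -0.003]
contact_force: [0.2, 0.3, 0.0]
opening: 0.0598
grip_force: 0.0
[409.6 197.4] 245 [ 0.6195 -0.2002]
[420.  221.9] 241 [ 0.5763 -0.2156]
[432.1 246.2] 252 [ 0.5339 -0.2336]
[442.1 272.3] 259 [ 0.4893 -0.2475]
[453.5 297.3] 266 [ 0.4473 -0.2637]
```

View pics/end.png

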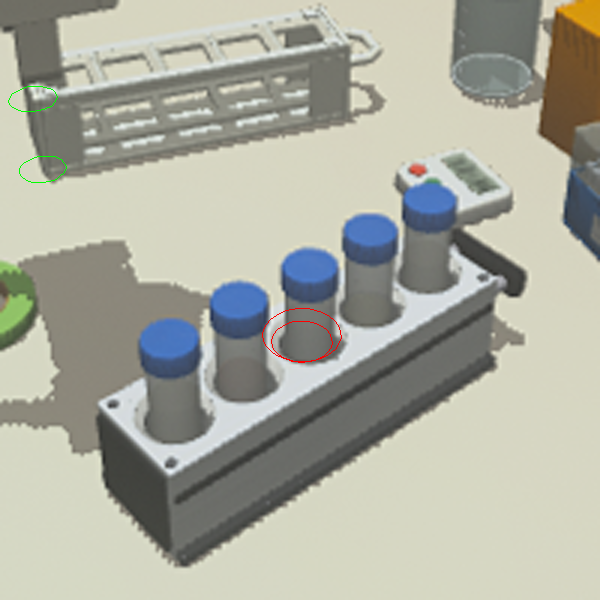

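All five tubes stand upright in the carrier, with caps running from (170,347) to (429,205) in the crop. The rack is empty and the gripper is clear.

```bash
python3 -c "
from cell import robot
print(robot.hand_in())"
```

```text
the job is handed in; nothing more can be done
None
```

Tubes 2 to 5 are in carrier places 2 to 5, lowered to the bore floors and released; the blank and timer were not touched, and I handed the job in at about 29 s (the hand-in call returned no verdict).

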